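# Set and store the test level on a sloping audiometer

## Robot

A 6-joint arm with a two-finger parallel gripper is mounted at the origin on the work surface. World frame = base frame: x ahead of the robot, y to its left, z up, the work surface at z = 0. Lengths are in m, angles in rad, forces in N, time in s.
With the tool pointing down it reaches from about 0.3 to 0.775 m from the base axis. Payload 14.6 kg.
Tool frame: the origin (TCP) lies midway between the tips of the shut fingers; the grasp point (between the pads) lies env.grip_point_offset behind it (env.grip_point_offset is the distance from the TCP to the grasp point, in m); z points along the fingers, y is the line along which they close (so a half turn about z gives the same grasp; the last joint's range is limited). The gripper opens to 94 mm and grips with 3 to 60 N. Pads are 16 mm wide; open, the fingers measure 119 mm over their backs; the gripper's body (75 mm by 177 mm) begins 78 mm behind the grasp point.
Start: joints at [-1.275, 0.3, 1.521, -0, 1.321, -0.067], TCP at [0.195, -0.514, 0.205] pointing down, gripper open.
Joint ranges: [-3.03, 3.03], [-0.79, 2.21], [0.23, 2.52], [-1.04, 4.18], [0, 3.07], [-2.55, 2.55]. Speed limits (rad/s): [2.22, 2.22, 2.57, 3.14, 3.14, 3.14].

## Interface

Orientations are given as a unit quaternion [w, x, y, z].
In Python, from station import env, kinematics, monitor, eyes, job gives the robot as it stands. Calls block until the motion is done:
- env.move_to(position, orientation): joint-space move of the TCP to a pose.
- env.line_to(position, orientation=None, feed=0.15): straight line of the TCP; orientation=None keeps the orientation; feed is the mean speed in m/s.
- env.movej(angles): joint-space move.
- env.grip(opening, force=None): opening from 0.0 (shut) to 1.0 (fully open); force is the grip in N (None keeps the last); returns when the fingers have stopped.
- env.dwell(seconds).
- kinematics.inverse_kinematics(position, orientation): joint angles nearest the present ones, or None.
- monitor.read_state(): the state.
- eyes.snapshot(name): name is "side" or "top"; returns a dict with "img" (384x512x3 uint8, blue, green, red), "fx", "fy", "cx", "cy" (pixels), "R" (3x3) and "t" (3): a world point X has camera coordinates R X + t. Camera axes: x right, y down, z forward; pixel columns grow to the right and rows downward; lengths in m; the calibration is good to about 2 mm. A picture is of the moment at which its call begins. There is no depth.
A pose or a line that the arm cannot do raises env.PlanningError and nothing moves.
- job.job_done(): hands the job in; it is judged then, once.
The state is a dict: "clock": time; "joint_pos": joint angles; "joint_vel": joint speeds; "joint_torque": joint torques, N m; "tool_pos": TCP position; "ee_rot": TCP orientation; "wrist_force": force on the tool from outside, world axes, zero at the start; "moment": the same for the moment, N m; "finger_gap": opening from 0.0 (shut) to 1.0 (fully open); "grip_force": force on a finger pad.
Only numpy, scipy, OpenCV 4.12 (cv2) and the standard library are available. Lean on these libraries where they do the work, as an engineer would, in place of code of your own. Each camera call takes 0.05 s, during which the arm holds its last target. There are 200 camera calls.

## Task

Get the audiometer on the desk ready for the next test: slide its upright selector fin all the way to the right-hand end of its track (as seen by the robot facing the panel), then turn the big dial until its pointed nose faces the raised mark on the ring around it. Once both are set, and not before, press the wide bar key at the bottom of the panel fully down for a moment and let it come up again. Leave the other things on the desk where they are.

Things in the scene. Friction and masses are not known exactly. Their poses are not given: they have to be found in the camera images.
- console: White audiometer on a grey stand, fixed: slab 250 mm up the slope x 400 mm wide. Origin: footprint centre on the desk; x away from the operator, y left. Panel slopes 0.45 rad (26 deg), rising along x; its centre is 100 mm up. From that centre: dial 15 mm down-slope, 115 left; selector track 20 down, 35 to 105 right; bar key 85 down, 70 right. Ignore the screen and two small knobs 14 mm high.
- dial: Big dial: grey skirt 72 mm across, 12 mm high; on it a black grip bar 16 mm wide, x -30 to +16 mm, z 12 to 40 mm, with a low pointed nose (10 mm wide, z 12 to 22 mm) to x = 35 mm. Origin: on the axis, 4 mm above the panel; z out of the panel, x to the nose. Turns about z with 0.05 N m friction, stays where left; stops 2.6 rad either side of nose straight up-slope.
- dial_nose (a point): The tip of the dial's pointed nose, 34 mm from the dial's axis.
- index: Flat metal ring under the dial, 104 mm across, 3 mm thick, very stiff to turn, carrying the raised mark. Origin on the dial's axis, 1 mm above the panel; z out of the panel, x from the axis to the mark, which lies within 1 rad of straight up-slope. The dial is set when its x points along this x.
- mark (a point): The raised mark: top of a dark block 14 mm long (radial), 6 mm wide, 10 mm high, 50 mm from the dial's axis.
- selector (a joint): Selector position in m: 0 at the left-hand end of its track, 0.07 at the right-hand end; about 1.5 N to slide, stays where it is left.
- selector_top (a point): Centre of the top of the selector's grey upright fin, 14 mm wide along the track, 34 mm long across it, 33 mm high over the panel (the lowest 7 mm is a foot 18 mm wide). Axes: x up-slope, y to the left along the track, z out of the panel.
- key (a joint): Bar key travel in m: 0 up, 0.007 fully down; a spring needs about 4 N when fully down.
- key_top (a point): Centre of the top of the grey bar key, 70 mm wide (y) x 26 mm (x, up-slope), 14 mm proud of the panel when up. Axes: x up-slope, y to the left, z out of the panel.
- otoscope: Bystander, loose: otoscope 155 mm long, 38 mm high and wide at most, lying just in front of the audiometer. Origin under its middle.
- pen: Bystander, loose: pen 140 mm long, 10 mm thick, in front of the audiometer. Origin under its middle.
- tip_jar: Bystander, loose: clear jar 68 mm across, 85 mm high, left of the audiometer. Origin under its centre.
- water: Bystander, loose: water bottle 64 mm across, 200 mm high, behind the audiometer. Origin under its centre.
- mug: Bystander, loose: white mug 80 mm across, 95 mm high, to the right. Origin under its centre.
- mouse: Bystander, loose: black mouse 105 x 62 x 34 mm, to the left. Origin under its centre.
- calibrator: Bystander, loose: metal block-shaped calibrator 130 x 60 x 55 mm behind the audiometer. Origin under its centre.

How it is judged:
By the outcome, as a careful person would: the job done as asked, in the order asked, and still so for the second after the job is handed in, with the robot touching nothing.
It also fails if it takes over 72 s, if anything falls off the work surface, if the arm or the gripper's body presses on something with over 40 N, if the wrist force passes 120 N, or if a joint passes its speed limit or range.

## Working session

There is one attempt and no reset: what is moved stays moved. The work goes in short steps, each a Python script; the robot and the scene stay as the last script left them, time stands still between calls to the robot, and variables do not carry over. Pictures are saved under pics/ and viewed, at most 10 in all, crops included, and the job is handed in when it is done.

```bash
ls; mkdir -p pics; python3 - <<'E'
from station import env, kinematics, monitor, eyes, job
import cv2,numpy as np
for n in("side","top"):
    s=eyes.snapshot(n); cv2.imwrite(f"pics/{n}0.png",cv2.resize(s["img"],(800,600),interpolation=cv2.INTER_CUBIC)); np.savez(f"pics/{n}0.npz",**s)
    R=np.array(s["R"]);print(n,s["fx"],s["fy"],s["cx"],s["cy"],R.round(3).tolist(),-R.T@s["t"])
print(env.grip_point_offset,monitor.read_state())
E
```

```text
pics
side 427.29817291656525 427.29817291656525 257.858600730606 191.17129754379852 [[0.994, -0.109, -0.007], [-0.084, -0.722, -0.687], [0.069, 0.683, -0.727]] [ 0.47930573 -0.92979093  1.10063758]
top 366.1706664201418 366.1706664201418 260.9496393958747 189.7249767517497 [[0.015, -1.0, 0.019], [-0.993, -0.017, -0.114], [0.114, -0.018, -0.993]] [0.45066972 0.02969285 1.19282131]
0.0188 {'clock': 0.1, 'joint_pos': array([-1.27457264e+00,  3.00410518e-01,  1.52150276e+00, -2.65638021e-06,
        1.32071444e+00, -6.65846696e-02]), 'joint_vel': array([ 0.00015687, -0.00218358, -0.00361879,  0.001264  , -0.00014116,
        0.00021674]), 'joint_torque': array([-1.11083114e-03, -5.32646763e+01, -3.53282797e+01,  7.08971894e-02,
        2.35205231e-02, -4.72762360e-05]), 'tool_pos': array([ 0.19513191, -0.51397186,  0.2049527 ]), 'ee_rot': array([-5.13976911e-04,  9.83591142e-01,  1.80411190e-01, -6.05705232e-05]), 'wrist_force': array([-0.33128517,  0.00522725,  0.50716023]), 'moment': array([ 0.00613766, -0.02878695, -0.0189126 ]), 'grip_force': 0.0, 'finger_gap': 0.9978320022190594}
```

View pics/top0.png

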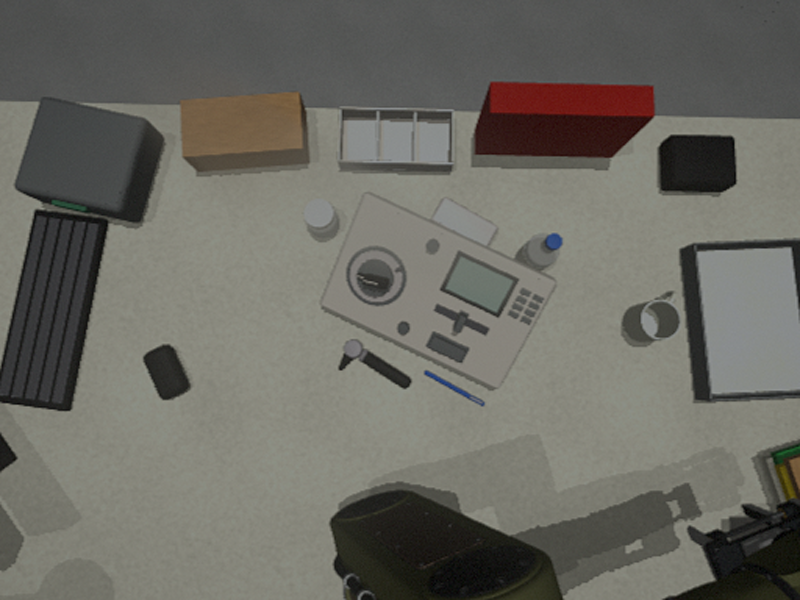

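View pics/side0.png

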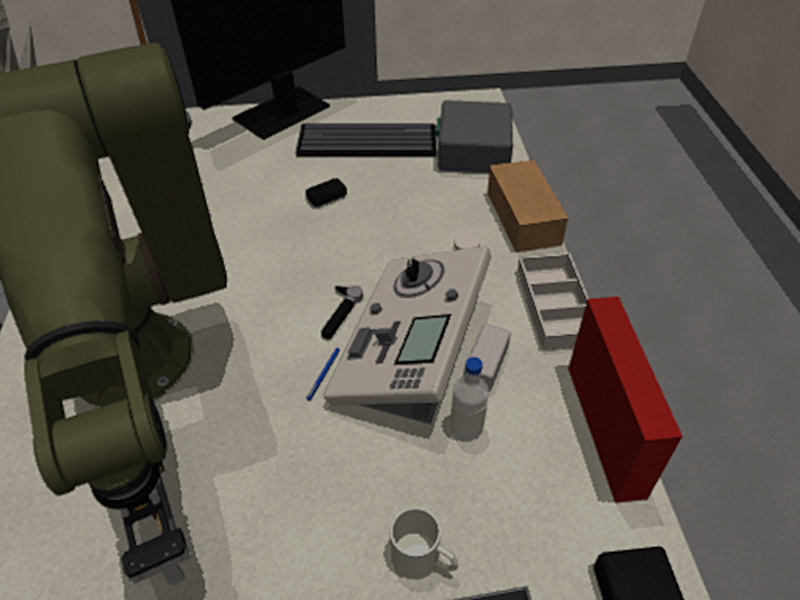

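The top view shows the console yawed clockwise. The panel corners (800x600 px) are at about (367,192), (555,281), (499,388) and (321,304); the dial is at (376,277), the fin at (460,322) and the key at (447,347). In the side view the fin is at (383,338) and the dial at (415,272). The otoscope and pen lie close in front of the panel. Next I'll cast the corner rays and crop.

```bash
cat > h.py <<'E'
import numpy as np,cv2
def load(n):
    d=dict(np.load(n)); return d
def px(s,X):
    c=np.asarray(X)@np.array(s["R"]).T+s["t"]; return np.stack([s["fx"]*c[...,0]/c[...,2]+s["cx"],s["fy"]*c[...,1]/c[...,2]+s["cy"]],-1)
def ray(s,p):
    R=np.array(s["R"]); d=R.T@np.array([(p[0]-s["cx"])/s["fx"],(p[1]-s["cy"])/s["fy"],1.]); return -R.T@s["t"],d
def onplane(s,p,P0,n):
    o,d=ray(s,p); return o+d*(np.dot(np.asarray(P0)-o,n)/np.dot(d,n))
E
python3 - <<'E'
from h import *
k=512/800
C={}
T=load("pics/top0.npz");S=load("pics/side0.npz")
for nm,s,pts in(("top",T,[(367,192),(555,281),(499,388),(321,304)]),("side",S,[(490,248),(438,403),(327,401),(388,262)])):
    W=np.array([onplane(s,np.array(p)*k,[0,0,z],[0,0,1.]) for p,z in zip(pts,[.154,.154,.046,.046])])
    print(nm,W.round(4).tolist(),W.mean(0))
    a=W[0]-W[1];b=W[3]-W[2];print(np.linalg.norm(a),np.linalg.norm(b),np.linalg.norm(W[0]-W[3]),np.linalg.norm(W[1]-W[2]),[np.arctan2(-v[0],v[1]) for v in(a,b)])
def crop(n,s,x,y,w,h,f):
    im=cv2.resize(s["img"][y:y+h,x:x+w],None,fx=f,fy=f,interpolation=cv2.INTER_CUBIC);cv2.imwrite(n,cv2.convertScaleAbs(im,alpha=1.5))
crop("pics/tc.png",T,200,118,160,135,5-.5)
crop("pics/sc.png",S,200,150,120,112,5)
E
```

```text
top [[0.7648, 0.0902, 0.154], [0.6034, -0.2597, 0.154], [0.4025, -0.1748, 0.046], [0.5643, 0.1834, 0.046]] [ 0.58374811 -0.04022666  0.1       ]
0.38527572618596767 0.39301458747426693 0.24610218286272878 0.24340606868347353 [np.float64(-0.4322250273611219), np.float64(-0.42429334972140653)]
side [[0.767, 0.0847, 0.154], [0.6023, -0.289, 0.154], [0.4075, -0.1875, 0.046], [0.5584, 0.1808, 0.046]] [ 0.58378148 -0.05275405  0.1       ]
0.4083663769620545 0.39801924501715963 0.25378187258946155 0.24480281739529794 [np.float64(-0.4151375773169496), np.float64(-0.38900339127710226)]
```

View pics/tc.png

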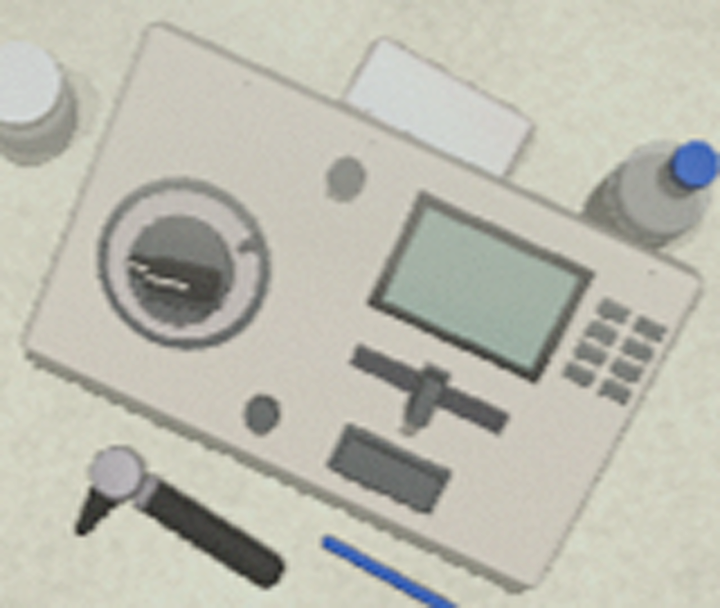

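View pics/sc.png

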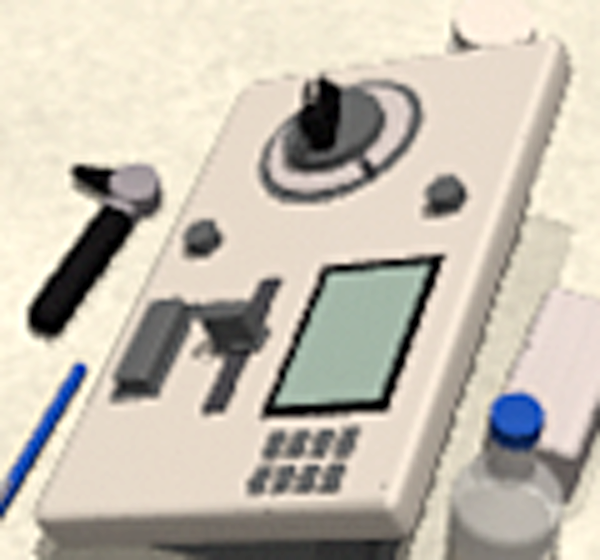

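The top crop shows ring centre (184,263), mark near (250,243), and the grip bar spanning (130,265) to (222,290). The track runs (352,352) to (508,427), with the fin at about (430,390), so mid-track, and key top (388,467). In the side crop the ring centre is (341,140), mark (368,167), and track (277,283) to (213,410). I'll refine the pose using the ring ellipse and track, then rectify the dial to resolve the nose.

```bash
cat >> h.py <<'E'
A=0.45
def frame(x,y,yaw):
    c,s=np.cos(yaw),np.sin(yaw)
    ux=np.array([c*np.cos(A),s*np.cos(A),np.sin(A)]);uy=np.array([-s,c,0.]);return np.array([x,y,.1]),np.stack([ux,uy,np.cross(ux,uy)],1)
def P(f,p): return f[0]+np.asarray(p)@f[1].T
E
python3 - <<'E'
from h import *
from scipy.optimize import least_squares
T=load("pics/top0.npz");S=load("pics/side0.npz")
# screen-free features: ring centre, track ends mid, corners on plane; measured full-res px
t=lambda x,y:(x/4.5+200-.4,y/4.5+118-.4)
s=lambda x,y:(x/5+200-.4,y/5+150-.4)
def ring(im,c,r):   # dark ring outline ellipse
    g=cv2.cvtColor(im["img"],cv2.COLOR_BGR2GRAY);pan=np.median(g[int(c[1])-40:int(c[1])+40,int(c[0])-40:int(c[0])+40])
    m=(g<pan*.8).astype(np.uint8);cs,_=cv2.findContours(m,cv2.RETR_EXTERNAL,cv2.CHAIN_APPROX_NONE)
    best=min((q for q in cs if len(q)>30),key=lambda q:np.hypot(*(np.array(cv2.boundingRect(q)[:2])+np.array(cv2.boundingRect(q)[2:])/2-c)))
    e=cv2.fitEllipse(best);return e
rt=ring(T,t(184,263),20);rs=ring(S,s(341,140),20);print(rt,t(184,263),rs,s(341,140))
meas=[(T,rt[0],(-.015,.115,.003)),(S,rs[0],(-.015,.115,.003)),
 (T,t(430,390),(-.02,-.07,.0)),(S,s(245,346),(-.02,-.07,0.)),
 (T,t(388,467),(-.085,-.07,.010)),(S,s(152,345),(-.085,-.07,.012)),
 ]
def res(v):
    f=frame(*v);return np.concatenate([px(m,P(f,p))-q for m,q,p in meas])
r=least_squares(res,[.584,-.045,-.42]);print(r.x,r.fun.reshape(-1,2).round(2).tolist())
f=frame(*r.x);np.save("pose.npy",r.x)
for nm,im,pts in(("T",T,{"mark":(250,243),"sel":(430,376)}),("S",S,{"mark":(368,167),"sel":(232,325)})):
    pass
mk=[(T,t(250,243)),(S,s(368,167))]
for im,q in mk:
    X=onplane(im,q,P(f,(0,0,.008)),f[1][:,2]);l=(X-f[0])@f[1]-[-.015,.115,0];print("mark",l.round(4),np.hypot(l[0],l[1]),np.arctan2(l[1],l[0]))
for im,q in [(T,t(436,372)),(S,s(235,327))]:
    X=onplane(im,q,P(f,(0,0,.033)),f[1][:,2]);print("sel",((X-f[0])@f[1]).round(4))
# rectified dial views on plane z=.026 (x up-slope up, y left), 5px/mm
out=[]
for h in (.016,.044):
  for im in(T,S):
    G=np.array([[-.015+dx,.115+dy,h] for dx,dy in((.065,.065),(.065,-.065),(-.065,-.065),(-.065,.065))])
    H=cv2.getPerspectiveTransform(px(im,P(f,G)).astype(np.float32),np.float32([[0,0],[300,0],[300,300],[0,300]]))
    o=cv2.warpPerspective(im["img"],H,(300,300),flags=cv2.INTER_CUBIC);cv2.circle(o,(150,150),83 if h<.02 else 5,(0,0,255),1);out.append(cv2.convertScaleAbs(o,alpha=1.7))
cv2.imwrite("pics/rect.png",np.vstack([np.hstack(out[:2]),np.hstack(out[2:])]))
E
```

```text
((240.41845703125, 176.33865356445312), (36.04446792602539, 38.47526550292969), 130.45892333984375) (240.48888888888888, 176.04444444444445) ((267.3108825683594, 177.44827270507812), (21.847312927246094, 33.971073150634766), 60.033931732177734) (267.8, 177.6)
[ 0.58164043 -0.03770791 -0.4212784 ] [[-0.12, 0.43], [0.6, 0.0], [0.14, -0.55], [0.65, 0.17], [0.29, 1.42], [0.05, -0.8]]
mark [ 0.0361 -0.0353  0.008 ] 0.05051159475676686 -0.7735362265444321
mark [ 0.035  -0.0382  0.008 ] 0.051825153697110576 -0.8299440442367809
sel [ 0.0026 -0.0662  0.033 ]
sel [-0.0066 -0.0855  0.033 ]
```

View pics/rect.png

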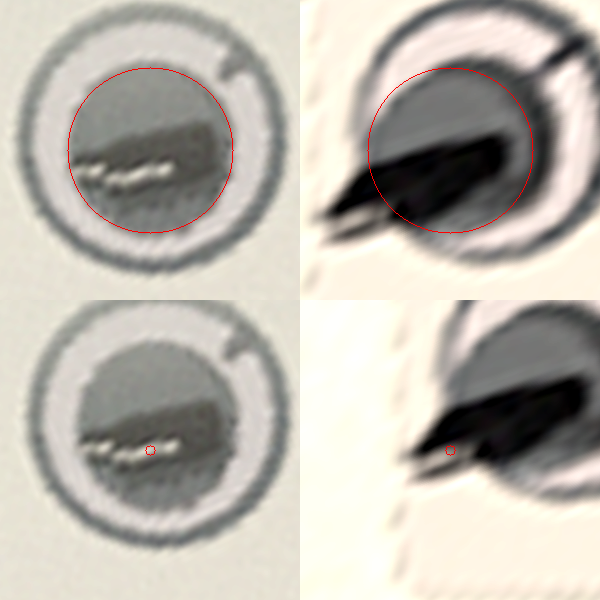

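The rectified views put the mark at about -0.8 rad (right of up-slope). The bar axis runs left–right at about 15° and the nose end is unclear, so I'll stretch the dark tones and re-measure.

```bash
python3 - <<'E'
from h import *
f=frame(*np.load("pose.npy"));o=[]
for n,c in(("top",(240,175)),("side",(266,173))):
    s=load(f"pics/{n}0.npz");x,y=c;im=s["img"][y-18:y+18,x-19:x+19].astype(float)
    im=np.clip(im*(2.2 if n=="top" else 4),0,255).astype(np.uint8)
    o.append(cv2.resize(im,(400,380),interpolation=cv2.INTER_NEAREST))
    # predictions for both hypotheses, +x dir angle a
    for a in(-1.3,1.8):
        c_,s_=np.cos(a),np.sin(a)
        L=lambda u,v,z:P(f,(-.015+c_*u-s_*v,.115+s_*u+c_*v,z+.004))
        q=px(s,np.array([L(.035,0,.017),L(.016,.008,.04),L(.016,-.008,.04),L(-.03,.008,.04),L(-.03,-.008,.04),L(-.03,0,.012)]))
        sc=np.array([400/38,380/36]);print(n,a,((q-[x-19,y-18]+.5)*sc).round(0).astype(int).tolist())
cv2.imwrite("pics/dk.png",np.hstack(o))
E
```

```text
top -1.3 [[315, 252], [235, 234], [229, 289], [74, 206], [68, 260], [96, 207]]
top 1.8 [[76, 204], [116, 267], [125, 212], [276, 302], [285, 248], [301, 248]]
side -1.3 [[196, 270], [192, 169], [145, 185], [200, 81], [154, 97], [214, 155]]
side 1.8 [[212, 132], [154, 122], [200, 107], [139, 213], [186, 199], [200, 272]]
```

View pics/dk.png

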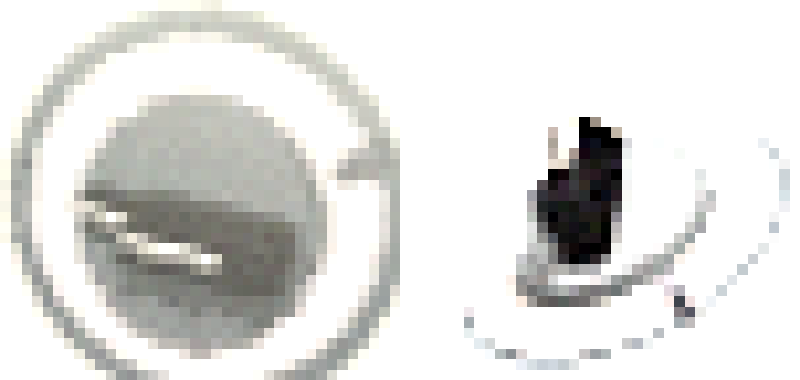

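Top stretch: the white pointer line and narrow tip are at the left end (85,200), and the blunt tail is at the right (292,260). That puts the nose at about 1.8 rad left of up-slope and the mark at about (362,165), so the dial must turn about -2.6 rad. Next I'll refine the mark angle, locate the fin and check IK.

```bash
cat >> h.py <<'E'
from scipy.spatial.transform import Rotation as Ro
F=frame(*np.load("pose.npy"))
def quat(phi): # tool z into the panel, tool y at panel angle phi from up-slope
    y=F[1]@[np.cos(phi),np.sin(phi),0];z=-F[1][:,2];q=Ro.from_matrix(np.stack([np.cross(y,z),y,z],1)).as_quat();return q[[3,0,1,2]]
RC={"top":(240.418,176.339),"side":(267.311,177.448)}
def polar(s,n,r0,r1,z,c=(-.015,.115)):
    th=np.linspace(-np.pi,np.pi,721)[:-1];r=np.linspace(r0,r1,8)
    G=np.stack([c[0]+r[:,None]*np.cos(th),c[1]+r[:,None]*np.sin(th),0*r[:,None]*th+z],-1)
    d=np.array(RC[n])-px(s,P(F,(c[0],c[1],.003)))
    q=(px(s,P(F,G))+d).astype(np.float32);g=cv2.cvtColor(s["img"],cv2.COLOR_BGR2GRAY)
    return th,cv2.remap(g,q[...,0],q[...,1],cv2.INTER_LINEAR).mean(0)
E
python3 - <<'E'
from h import *
from station import env,kinematics
for n in("top","side"):
    s=load(f"pics/{n}0.npz")
    for z in(.006,.011):
        th,v=polar(s,n,.0435,.048,z);m=(th>-1.1)&(th<1.1);w=np.clip(np.median(v[m])*.93-v,0,None)*m;w*=abs(th-th[np.argmax(w)])<.2;print(n,z,th[np.argmax(w)],(w*th).sum()/w.sum())
t=load("pics/top0.npz");sd=load("pics/side0.npz")
for y in(0,.02,.03,.04):
    pts=P(F,np.array([[-.02+dx,-.035-y,.033] for dx in(.017,-.017)]))
    print(y,"topcrop",((px(t,pts)+.4-[200,118])*4.5).round().tolist(),"side",((px(sd,pts)+.4-[200,150])*5).round().tolist())
for nm,p in(("dial",(-.015,.115,.15)),("diallow",(-.015,.115,.021)),("sel",(-.02,-.02,.015)),("key",(-.085,-.07,.01))):
    print(nm,P(F,p).round(3))
    for phi in(3.37,0.23,-2.37,0.77,0,np.pi,1.57,-1.57):
        q=kinematics.inverse_kinematics(P(F,p),quat(phi));print(phi,None if q is None else np.round(q,2))
E
```

```text
top 0.006 -0.8639379797371931 -0.8292583019433941
top 0.011 -0.837758040957278 -0.8117965332447491
side 0.006 -0.7853981633974483 -0.7972470505273375
side 0.011 -0.8028514559173914 -0.8119705622362362
0 topcrop [[389.0, 359.0], [367.0, 403.0]] side [[267.0, 266.0], [220.0, 271.0]]
0.02 topcrop [[417.0, 372.0], [395.0, 416.0]] side [[256.0, 290.0], [209.0, 294.0]]
0.03 topcrop [[431.0, 379.0], [409.0, 423.0]] side [[251.0, 302.0], [204.0, 306.0]]
0.04 topcrop [[445.0, 385.0], [423.0, 429.0]] side [[246.0, 314.0], [198.0, 318.0]]
dial [0.557 0.099 0.229]
3.37 [ 0.24  0.13  1.74 -0.34  0.94 -2.55]
0.23 [ 0.24  0.13  1.74 -0.34  0.94  0.59]
-2.37 None
0.77 [ 0.24  0.13  1.74 -0.34  0.94  0.05]
0 [ 0.24  0.13  1.74 -0.34  0.94  0.82]
3.141592653589793 [ 0.24  0.13  1.74 -0.34  0.94 -2.33]
1.57 [ 0.24  0.13  1.74 -0.34  0.94 -0.75]
-1.57 [ 0.24  0.13  1.74 -0.34  0.94  2.39]
diallow [0.608 0.076 0.112]
3.37 [ 0.17  0.36  1.74 -0.39  0.7  -2.52]
0.23 [ 0.17  0.36  1.74 -0.39  0.7   0.62]
-2.37 None
0.77 [ 0.17  0.36  1.74 -0.39  0.7   0.08]
0 [ 0.17  0.36  1.74 -0.39  0.7   0.85]
3.141592653589793 [ 0.17  0.36  1.74 -0.39  0.7  -2.29]
1.57 [ 0.17  0.36  1.74 -0.39  0.7  -0.72]
-1.57 [ 0.17  0.36  1.74 -0.39  0.7   2.42]
sel [ 0.551 -0.046  0.105]
3.37 None
0.23 [-0.08  0.23  1.94 -0.28  0.56  0.32]
-2.37 None
0.77 [-0.08  0.23  1.94 -0.28  0.56 -0.22]
0 [-0.08  0.23  1.94 -0.28  0.56  0.55]
3.141592653589793 None
1.57 [-0.08  0.23  1.94 -0.28  0.56 -1.02]
-1.57 [-0.08  0.23  1.94 -0.28  0.56  2.12]
key [ 0.479 -0.069  0.072]
3.37 None
0.23 [-0.15  0.14  2.15 -0.28  0.43  0.27]
-2.37 None
0.77 [-0.15  0.14  2.15 -0.28  0.43 -0.27]
0 [-0.15  0.14  2.15 -0.28  0.43  0.5 ]
3.141592653589793 None
1.57 [-0.15  0.14  2.15 -0.28  0.43 -1.07]
-1.57 [-0.15  0.14  2.15 -0.28  0.43  2.07]
```

The mark is at -0.81 rad (both views agree) and the selector at about 0.03. First job is the selector.

```bash
python3 - <<'E'
from h import *
from station import env,kinematics,monitor,eyes
st=monitor.read_state
def show(l):
    s=st();print(l,round(s["clock"],2),((np.array(s["tool_pos"])-F[0])@F[1]).round(4),"F",(np.array(s["wrist_force"])@F[1]).round(1))
p=np.array(st()["tool_pos"])
env.line_to(p+[0,0,.13],feed=.3)
env.grip(0.0,20)
q=quat(0)
env.move_to(P(F,(-.02,-.035,.11)),q);show("hover")
env.line_to(P(F,(-.02,-.035,.045)),feed=.2)
env.line_to(P(F,(-.02,-.035,.014)),feed=.06);show("low")
env.line_to(P(F,(-.02,-.080,.014)),feed=.05);show("push")
y=-.080
while y>-.101:
    y-=.0015;env.line_to(P(F,(-.02,y,.014)),feed=.03)
    s=st();f=np.array(s["wrist_force"])@F[1];show("step")
    if abs(f[1])>10:break
env.line_to(P(F,(-.02,y+.02,.014)),feed=.15)
env.line_to(P(F,(-.02,y+.02,.12)),feed=.25);show("up")
E
```

```text
hover 4.19 [-0.0195 -0.0355  0.11  ] F [-0.4  0.2  1.3]
low 5.33 [-0.02   -0.035   0.0139] F [-0.6 -0.5  0.3]
push 6.38 [-0.02   -0.0799  0.014 ] F [ 0.4 -0.2 -1.1]
step 6.63 [-0.02   -0.0814  0.014 ] F [0.2 0.9 0.6]
step 6.88 [-0.02  -0.083  0.014] F [ 0.6  0.3 -0.7]
step 7.13 [-0.02   -0.0846  0.014 ] F [0.4 0.5 0. ]
step 7.38 [-0.02   -0.0861  0.014 ] F [-0.5 -0.1 -1.2]
step 7.63 [-0.02   -0.0876  0.014 ] F [0.1 0.7 0.3]
step 7.88 [-0.02   -0.0882  0.0141] F [-0.5  9.6 -0.5]
step 8.13 [-0.02   -0.0885  0.0141] F [-1.6 23.3 -0.2]
up 8.99 [-0.0203 -0.0709  0.1193] F [-0.4 -0.8 -0.7]
```

The selector is at its end stop: 23 N contact at y = -0.0885, against -0.090 expected. Now the dial, in two grasps.

```bash
cat > dial.py <<'E'
from h import *
from station import env,kinematics,monitor,eyes
st=monitor.read_state
D=(-.015,.115)
def show(l):
    s=st();print(l,round(s["clock"],2),((np.array(s["tool_pos"])-F[0])@F[1]).round(4),"F",(np.array(s["wrist_force"])@F[1]).round(1),"M",(np.array(s["moment"])@F[1]).round(2),"gap",round(s["finger_gap"]*94,1),round(s["grip_force"],1),"q6",round(s["joint_pos"][5],2))
def turn(a0,a1,off,force=15):
    """grasp the bar at nose angle a0, turn to a1"""
    lo=(*D,.021);hi=(*D,.11)
    env.grip(.5,force)
    env.move_to(P(F,hi),quat(a0+off));env.line_to(P(F,(*D,.055)),feed=.2);env.line_to(P(F,lo),feed=.08);show("down")
    env.grip(0,force);show("gripped")
    n=max(1,int(np.ceil(abs(a1-a0)/.22)))
    for a in np.linspace(a0,a1,n+1)[1:]:
        env.move_to(P(F,lo),quat(a+off));show(f"a={a:.2f}")
    env.grip(.5)
    env.line_to(P(F,hi),feed=.2);show("up")
E
python3 -c "
from dial import *
turn(1.8,.5,-np.pi/2)
"
```

```text
down 11.62 [-0.0151  0.115   0.0208] F [-0.4  0.5  0.9] M [-0.01  0.14 -0.03] gap 47.0 0.0 q6 0.62
gripped 12.2 [-0.0153  0.1149  0.0212] F [-2.9 -1.1  5. ] M [-0.23  0.68 -0.07] gap 15.7 15.0 q6 0.62
a=1.58 12.53 [-0.0155  0.1149  0.0212] F [-2.6 -2.9  4.7] M [-0.29  0.81 -0.06] gap 16.1 15.0 q6 0.84
a=1.37 12.85 [-0.0156  0.1149  0.0212] F [-4.3 -1.1  5.7] M [-0.23  0.94 -0.05] gap 15.9 15.0 q6 1.06
a=1.15 13.18 [-0.0157  0.1149  0.0211] F [-5.6 -0.8  6.3] M [-0.18  1.16 -0.01] gap 15.9 15.0 q6 1.27
a=0.93 13.5 [-0.0158  0.115   0.0211] F [-6.1 -0.7  7.3] M [-0.09  1.27 -0.03] gap 16.2 15.0 q6 1.49
a=0.72 13.82 [-0.0159  0.1151  0.0211] F [-7.  -0.1  7.4] M [-0.01  1.41 -0.04] gap 15.7 15.0 q6 1.71
a=0.50 14.15 [-0.016   0.1152  0.0212] F [-7.8  0.6  6.7] M [ 0.09  1.5  -0.08] gap 16.1 15.0 q6 1.92
up 15.41 [-0.0154  0.1149  0.1093] F [ 0.3  0.4 -0.5] M [0.05 0.23 0.03] gap 46.8 0.0 q6 1.89
```

```bash
python3 - <<'E'
from dial import *
turn(.5,-.81,np.pi/2)
env.grip(0)
env.move_to(P(F,(-.19,-.12,.25)),quat(0));show("away")
env.dwell(.3)
o=[]
for n in("top","side"):
    s=eyes.snapshot(n);np.savez(f"pics/{n}1.npz",**s)
    for z in(.004,.009): # nose between skirt edge... nose over skirt only: mark again
        th,v=polar(s,n,.0435,.048,z);m=(th>-1.1)&(th<1.1);w=np.clip(np.median(v[m])*.93-v,0,None)*m;w*=abs(th-th[np.argmax(w)])<.2;print(n,z,"mark",(w*th).sum()/w.sum())
    x,y=(252,185) if n=="top" else (262,185)
    c=s["img"][y-45:y+45,x-40:x+70 if n=="top" else x+40]
    o.append(cv2.convertScaleAbs(cv2.resize(s["img"][y-35:y+50,x-35:x+65] if n=="top" else s["img"][y-30:y+55,x-65:x+35],(400,340),interpolation=cv2.INTER_CUBIC),alpha=1.7))
cv2.imwrite("pics/after.png",np.hstack(o))
E
```

```text
down 19.27 [-0.0151  0.115   0.0208] F [-0.   0.2 -0.1] M [ 0.1   0.13 -0.06] gap 47.2 0.0 q6 -1.22
gripped 19.86 [-0.0152  0.1156  0.0212] F [-1.6  3.6  1.9] M [ 0.77  0.58 -0.08] gap 15.8 15.0 q6 -1.22
a=0.28 20.18 [-0.0151  0.1155  0.0212] F [-3.3  5.4  2. ] M [ 0.9   0.58 -0.05] gap 15.9 15.0 q6 -1.0
a=0.06 20.51 [-0.0152  0.1155  0.0212] F [-3.2  4.4  1.9] M [ 0.67  0.55 -0.08] gap 15.9 15.0 q6 -0.79
a=-0.16 20.83 [-0.0151  0.1154  0.0212] F [-2.6  4.3  3.5] M [ 0.58  0.65 -0.13] gap 16.0 15.0 q6 -0.57
a=-0.37 21.16 [-0.0152  0.1153  0.0212] F [-2.2  2.8  3.6] M [ 0.48  0.66 -0.06] gap 15.8 15.0 q6 -0.35
a=-0.59 21.48 [-0.0152  0.1152  0.0212] F [-2.8  2.6  4.1] M [ 0.42  0.76 -0.04] gap 16.0 15.0 q6 -0.13
a=-0.81 21.81 [-0.0152  0.1152  0.0212] F [-3.5  1.2  4.7] M [ 0.35  0.76 -0.03] gap 15.6 15.0 q6 0.08
up 23.07 [-0.0154  0.1149  0.1093] F [ 0.   0.3 -0.3] M [ 0.04  0.1  -0.01] gap 47.3 0.0 q6 0.06
away 25.13 [-0.1894 -0.1198  0.2501] F [-1.5  0.4  0.5] M [0.07 0.12 0.02] gap 0.6 0.0 q6 0.33
top 0.004 mark -0.8348093729705598
top 0.009 mark -0.816787936337728
side 0.004 mark -0.7932775921326028
side 0.009 mark -0.8068696669050746
```

View pics/after.png

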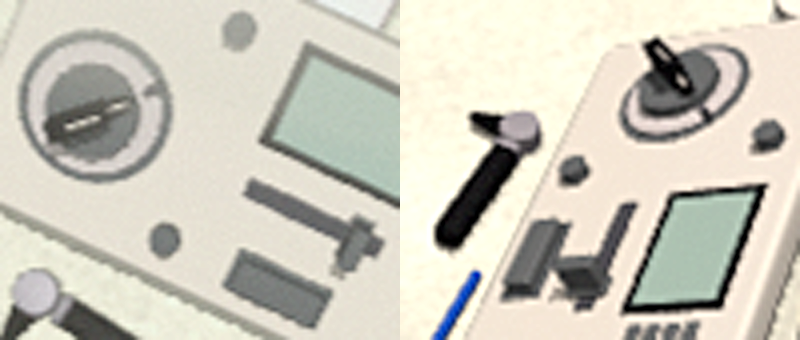

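After image, top: the nose tip is at about (130,101), aimed at the mark (152,88), and the fin is at the right end of its track (358,243). Side: nose tip (690,92), mark (706,113). One quick numeric check before pressing the key.

```bash
python3 - <<'E'
from h import *
for n,o in(("top",(217,150)),("side",(197,155))):
    s=load(f"pics/{n}1.npz");d=np.array(RC[n])-px(s,P(F,(-.015,.115,.003)))
    for a in(-.61,-.71,-.81,-.91,-1.01):
        u=np.array([np.cos(a),np.sin(a),0]);L=lambda r,z:P(F,np.array([-.015,.115,.004+z])+r*u)
        q=px(s,np.array([L(.034,.022),L(.016,.04),L(-.03,.04)]))+d;print(n,a,((q+.5-o)*4).round(0).tolist())
    # white line on the bar top / nose: bright pixels inside skirt area
    th,v=polar(s,n,.022,.032,.026);m=(th>-1.5)&(th<0);print("nose-annulus profile",[(round(t,2),int(x)) for t,x in zip(th[m][::8],v[m][::8])])
E
```

```text
top -0.61 [[127.0, 93.0], [101.0, 111.0], [50.0, 141.0]]
top -0.71 [[129.0, 97.0], [102.0, 113.0], [48.0, 137.0]]
top -0.81 [[131.0, 102.0], [103.0, 115.0], [46.0, 134.0]]
top -0.91 [[132.0, 106.0], [104.0, 117.0], [45.0, 130.0]]
top -1.01 [[133.0, 110.0], [104.0, 119.0], [44.0, 126.0]]
nose-annulus profile [(np.float64(-1.49), 77), (np.float64(-1.42), 78), (np.float64(-1.35), 78), (np.float64(-1.28), 77), (np.float64(-1.21), 77), (np.float64(-1.14), 72), (np.float64(-1.07), 67), (np.float64(-1.0), 70), (np.float64(-0.93), 81), (np.float64(-0.86), 98), (np.float64(-0.79), 96), (np.float64(-0.72), 73), (np.float64(-0.65), 64), (np.float64(-0.58), 71), (np.float64(-0.51), 79), (np.float64(-0.45), 83), (np.float64(-0.38), 85), (np.float64(-0.31), 85), (np.float64(-0.24), 85), (np.float64(-0.17), 86), (np.float64(-0.1), 86), (np.float64(-0.03), 86)]
side -0.61 [[294.0, 83.0], [273.0, 61.0], [244.0, 45.0]]
side -0.71 [[291.0, 86.0], [272.0, 62.0], [246.0, 43.0]]
side -0.81 [[288.0, 88.0], [270.0, 63.0], [249.0, 41.0]]
side -0.91 [[284.0, 90.0], [269.0, 64.0], [252.0, 39.0]]
side -1.01 [[281.0, 92.0], [267.0, 65.0], [256.0, 38.0]]
nose-annulus profile [(np.float64(-1.49), 48), (np.float64(-1.42), 50), (np.float64(-1.35), 50), (np.float64(-1.28), 47), (np.float64(-1.21), 38), (np.float64(-1.14), 26), (np.float64(-1.07), 16), (np.float64(-1.0), 11), (np.float64(-0.93), 31), (np.float64(-0.86), 58), (np.float64(-0.79), 67), (np.float64(-0.72), 52), (np.float64(-0.65), 37), (np.float64(-0.58), 41), (np.float64(-0.51), 52), (np.float64(-0.45), 59), (np.float64(-0.38), 63), (np.float64(-0.31), 65), (np.float64(-0.24), 65), (np.float64(-0.17), 65), (np.float64(-0.1), 64), (np.float64(-0.03), 64)]
```

The white nose line is at -0.82 in both views, which matches the mark at -0.81. Now I'll press the key.

```bash
python3 - <<'E'
from dial import *
K=(-.085,-.07);q=quat(0)
env.move_to(P(F,(*K,.08)),q);env.line_to(P(F,(*K,.020)),feed=.1);show("above")
z=.011
while z>-.001:
    env.line_to(P(F,(*K,z)),feed=.04);show(f"z={z:.4f}")
    if (np.array(st()["wrist_force"])@F[1])[2]>14:break
    z-=.0015
env.dwell(.3);show("held")
env.line_to(P(F,(*K,.02)),feed=.05);env.line_to(P(F,(*K,.12)),feed=.2)
env.move_to(P(F,(-.19,-.12,.25)),quat(0));env.dwell(.3);show("away")
o=[]
for n in("top","side"):
    s=eyes.snapshot(n);a=load(f"pics/{n}0.npz")["img"]
    o.append(cv2.convertScaleAbs(cv2.resize(s["img"][100:300,150:350],(400,400),interpolation=cv2.INTER_CUBIC),alpha=1.6))
cv2.imwrite("pics/fin.png",np.hstack(o))
E
```

```text
above 27.19 [-0.0847 -0.0699  0.0206] F [-0.2  0.5  1. ] M [ 0.    0.14 -0.05] gap 0.7 0.0 q6 0.49
z=0.0110 27.57 [-0.0847 -0.0699  0.011 ] F [2.1 0.1 2.1] M [ 0.09 -0.15 -0.  ] gap 0.3 1.1 q6 0.5
z=0.0095 27.82 [-0.0847 -0.0699  0.0096] F [1.2 0.6 4.3] M [ 0.05 -0.24  0.01] gap 0.6 1.4 q6 0.5
z=0.0080 28.07 [-0.0848 -0.0699  0.008 ] F [2.4 1.4 3.4] M [ 0.14 -0.33  0.  ] gap 0.6 1.8 q6 0.5
z=0.0065 28.32 [-0.0847 -0.0699  0.0072] F [-2.1 -0.5 26.7] M [-0.16  0.63 -0.02] gap 0.6 13.4 q6 0.5
held 28.62 [-0.0846 -0.0699  0.0072] F [-2.2 -1.  25.5] M [-0.18  0.57  0.  ] gap 0.3 13.1 q6 0.5
away 30.77 [-0.19   -0.12    0.2495] F [ 0.1 -0.1  0. ] M [-0.02  0.16 -0.02] gap 0.4 0.0 q6 0.33
```

View pics/fin.png

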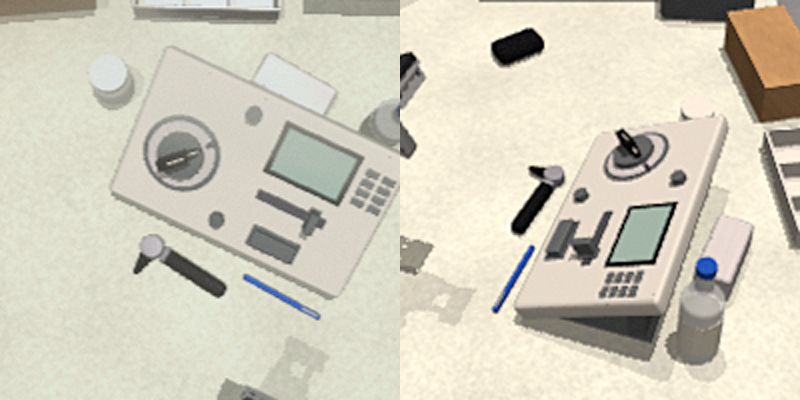

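The final views show the fin at the right-hand end (313,222), the nose at the mark (200,150), the key back up (272,245) and the bystanders where they were. The key hit its hard stop at the full 7 mm of travel.

```bash
python3 -c "
from station import job
print(job.job_done())"
```

```text
the job is handed in; nothing more can be done
None
```

The job is handed in at about 31 s: selector at its right-hand end stop, dial nose on the mark (within about 0.02 rad by camera), then the bar key pressed to its hard stop and released, with the other items near the console undisturbed in the final pictures (the mug was out of frame).

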